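Refill the spice caddy

TASK

Put the three round, straight-sided spice jars with bamboo lids into the wooden caddy, each standing upright in the grey cup of its own size: small jar in the small cup, medium in the medium, large in the large. They are ceramic, so set them down on the cup floor rather than dropping them, and leave the square jar, the necked bottle and the open pot where they stand.

Things in the scene. Friction and masses are not known exactly. Their poses are not given: they have to be found in the camera images.
- jar_small: the small spice jar: loose round straight-sided white ceramic jar closed by a flat round pale-bamboo lid of the same diameter; 36 mm diameter, 60 mm tall over the lid (lid, top 15 mm, does not come off); rigid, about 80 g, give or take a third. Origin: centre of its underside, z up its axis. Stands upright on the worktop
- jar_medium: the medium spice jar: loose round straight-sided white ceramic jar closed by a flat round pale-bamboo lid of the same diameter; 46 mm diameter, 80 mm tall over the lid (lid, top 15 mm, does not come off); rigid, about 150 g, give or take a third. Origin: centre of its underside, z up its axis. Stands upright on the worktop
- jar_large: the large spice jar: loose round straight-sided white ceramic jar closed by a flat round pale-bamboo lid of the same diameter; 56 mm diameter, 100 mm tall over the lid (lid, top 15 mm, does not come off); rigid, about 260 g, give or take a third. Origin: centre of its underside, z up its axis. Stands upright on the worktop
- cup_small: the small grey plastic cup of the caddy, for the small spice jar: square, open-topped, 64 mm outside, 58 mm inside, 20 mm high, walls and floor 3 mm thick; fixed in the caddy. Origin: centre of its underside (4 mm above the worktop); the floor a jar stands on is 3 mm above the origin, the rim 20 mm above it. x and y along its sides, x across the caddy, y along the row of cups
- cup_medium: the medium grey plastic cup of the caddy, for the medium spice jar: square, open-topped, 74 mm outside, 68 mm inside, 20 mm high, walls and floor 3 mm thick; fixed in the caddy. Origin: centre of its underside (4 mm above the worktop); the floor a jar stands on is 3 mm above the origin, the rim 20 mm above it. x and y along its sides, x across the caddy, y along the row of cups
- cup_large: the large grey plastic cup of the caddy, for the large spice jar: square, open-topped, 84 mm outside, 78 mm inside, 20 mm high, walls and floor 3 mm thick; fixed in the caddy. Origin: centre of its underside (4 mm above the worktop); the floor a jar stands on is 3 mm above the origin, the rim 20 mm above it. x and y along its sides, x across the caddy, y along the row of cups
- caddy: the low wooden caddy, fixed to the worktop: a tray 98 mm (x) by 276 mm (y), walls 24 mm high and 4 mm thick, holding the three grey cups in a row along its y axis, 88 mm apart (which cup is in the middle or at which end changes), with a dark wire handle at each end reaching 157 mm from the centre, up to 28 mm high. Origin: centre of its underside on the worktop
- square_jar: does not belong: loose white ceramic jar with bamboo lid, but square, 46 x 46 mm, 80 mm tall, sides along x and y. Origin: centre of its underside
- neck_bottle: does not belong: loose round white ceramic bottle 48 mm in diameter, sloping in above 50 mm to a 22 mm neck with a small bamboo stopper, 96 mm tall. Origin: centre of its underside
- open_pot: does not belong: loose round white ceramic pot, open at the top with no lid, 50 mm in diameter, 70 mm tall. Origin: centre of its underside
There are look-alikes about, which are no part of the job. Leave any blue or red look-alike of the jar_large alone.

How it is judged:
By the outcome, as a careful person would: the job done as asked, in the order asked, and still so for the second after the job is handed in, with the robot touching nothing.
It also fails if it takes over 93 s, if anything falls off the work surface, if the arm or the gripper's body presses on something with over 40 N, if the wrist force passes 120 N, or if a joint passes its speed limit or range.

ROBOT

A 7-joint arm with a two-finger parallel gripper is mounted at the origin on the work surface. World frame = base frame: x ahead of the robot, y to its left, z up, the work surface at z = 0. Lengths are in m, angles in rad, forces in N, time in s.
With the tool pointing down it reaches from about 0.425 to 0.875 m from the base axis. Payload 4.7 kg.
Tool frame: the origin (TCP) lies on the centre line of the jaws, within the pads' length; the fingertips stand 8 mm ahead of it and the grasp point (between the pads) lies 11 mm behind it (r.tip_extent is the distance from the TCP to the fingertips, in m); z points along the fingers, y is the line along which they close (so a half turn about z gives the same grasp; the last joint's range is limited). The gripper opens to 87 mm and grips with 3 to 60 N. Pads are 19 mm wide; open, the fingers measure 117 mm over their backs; the gripper's body (75 mm by 190 mm) begins 51 mm behind the grasp point.
Start: joints at [1.351, 0.321, -0.07, 1.45, 0.023, 1.371, -0.057], TCP at [0.151, -0.632, 0.231] pointing down, gripper open.
Joint ranges: [-2.86, 2.86], [-0.3, 2.09], [-1.38, 1.24], [0.06, 2.45], [-1.56, 4.7], [0.09, 2.05], [-2.69, 2.69]. Speed limits (rad/s): [2.57, 2.57, 3.14, 3.14, 3.14, 3.14, 3.14].

INTERFACE

Orientations are given as a unit quaternion [x, y, z, w].
In Python, from station import r, vision gives the robot as it stands. The module is installed in compiled form; this text tells all that it offers.
- The arm moves only by the tool jog_arm, never from a script. Its argument "commands" is a list of rows, each a list of 7 numbers: the opening, from -1 (shut) to 1 (fully open), then the shift along the tool's x, y, z each as a share of 20 cm, from -1 to 1, then the turn, a rotation vector about the tool's x, y, z each as a share of 45 degrees, from -1 to 1. In form: [[fingers, dx, dy, dz, wx, wy, wz], ...]. A call has exactly 5 rows; each row is the pose to reach, as a shift and turn from the pose commanded when the call began, along the tool's axes at that moment; what a row does not reach only later rows make up. A row lasts 1/8 s, in which the tool goes at most 62.5 mm and 10.7 degrees, less where a joint would pass 70% of its speed; a pose out of reach is approached as far as the arm can. A call with a number of a shift or a turn outside -1 to 1 is refused whole. A call with a gripper value outside its range is refused whole. The fingers move at their own pace and stop on an object; the grip force is fixed at half the most. Time passes only in rows, so rows that repeat a pose let the fingers close, or fill a call up. It gives the time, the measured TCP pose, the force, the opening and the grip force at its end, in the units of the state.
- r.read_state(): the state, without advancing time (a new reading comes with each control period).
- vision.snapshot(name): name is "scene" or "top" or "wrist"; returns (picture, depth): 400x640x3 uint8, red, green, blue; 400x640 float32, m along the optical axis (not along the pixel's ray), 0 where there is no reading.
- vision.camera_params(name): a dict with "fov_y" (degrees; the focal length in pixels is half the picture's height over the tangent of half this angle, whatever the lens; pixels are square), "cx", "cy" (the principal point, pixels), "R" (3x3) and "t" (3): a world point X has camera coordinates R X + t; the wrist camera has in their place "mount" (4x4, takes a point from camera to tool coordinates, whose origin is the TCP and whose axes are the flange's). Camera axes: x right, y down, z forward; pixel columns grow to the right and rows downward; lengths in m; the calibration is good to about 2 mm. A picture is of the moment at which its call begins: read the wrist's pose just before it. camera_params takes no time and is no camera call.
- r.close_job(): hands the job in; it is judged then, once.
The state is a dict: "t": time; "joints": joint angles; "dq": joint speeds; "joint_efforts": joint torques, N m; "eef_pos": TCP position; "ee_rot": TCP orientation; "contact_force": force on the tool from outside, world axes, zero at the start; "wrist_torque": the same for the moment, N m; "gripper_width": finger opening in m; "grasp_force": force on a finger pad.
Only numpy, scipy, OpenCV 4.12 (cv2) and the standard library are available. Lean on these libraries where they do the work, as an engineer would, in place of code of your own. Each camera call takes 0.05 s, during which the arm holds its last target. There are 200 camera calls.

## Working session

There is one attempt and no reset: what is moved stays moved. The work goes in short steps, Python scripts to look and compute and a tool call to move; the robot and the scene stay as the last step left them, time stands still between calls to the robot, and variables do not carry over. Pictures are saved under pics/ and viewed, at most 14 in all, crops included, and the job is handed in when it is done.

Besides the shell and the picture viewer there is one more tool, called after "Request:" by a JSON object that holds its "name" and its "arguments", one argument or row to a line. jog_arm: Moves the arm, as the interface text tells. Shift numbers are shares of 20 cm and turn numbers shares of 45 degrees, none past 1 either way. Its arguments: {"type":"object","properties":{"commands":{"type":"array","items":{"type":"array","items":{"type":"number"}}}},"required":["commands"]}

```bash
mkdir -p pics; cat > h.py <<'E'
import numpy as np, cv2
from station import r, vision
from scipy.spatial.transform import Rotation as Ro
def K(n):
    p=vision.camera_params(n); f=200/np.tan(np.radians(p["fov_y"])/2); return p,f
def ray(n,uv,st=None):
    p,f=K(n); uv=np.atleast_2d(uv).astype(float)
    d=np.c_[(uv[:,0]-p["cx"])/f,(uv[:,1]-p["cy"])/f,np.ones(len(uv))]
    if n=="wrist":
        M=np.array(p["mount"]); R=Ro.from_quat(st["ee_rot"]).as_matrix()
        return R@M[:3,3]+np.array(st["eef_pos"]), d@(R@M[:3,:3]).T
    R=np.array(p["R"]); return -R.T@np.array(p["t"]), d@R
def onz(n,uv,z,st=None):
    o,d=ray(n,uv,st); return o+d*((z-o[2])/d[:,2])[:,None]
def bydepth(n,uv,dep,st=None):
    o,d=ray(n,uv,st); return o+d*np.atleast_1d(dep)[:,None]
E
python3 - <<'E'
from h import *
s=r.read_state(); print(s)
for n in ("scene","top","wrist"):
    im,d=vision.snapshot(n); cv2.imwrite(f"pics/{n}0.png",im[:,:,::-1]); np.save(f"{n}0.npy",d)
    print(n,vision.camera_params(n),(d>0).mean())
E
```

```text
{'t': 0.0, 'joints': array([ 1.35109231,  0.32181259, -0.07008217,  1.45167843,  0.0226101 ,
        1.37077987, -0.05692116]), 'dq': array([-0.00027365,  0.00197315, -0.00092626, -0.00044952, -0.00051812,
       -0.0010246 ,  0.00040622]), 'joint_efforts': array([ 9.58043483e-05, -4.91291177e+01, -4.03586654e-01, -3.12522483e+01,
       -6.38216618e-02,  4.37113491e-02,  1.62532306e-04]), 'eef_pos': array([ 0.15041523, -0.63180746,  0.22946651]), 'ee_rot': array([ 9.93173766e-01,  1.16640376e-01, -1.64039615e-04, -9.31301178e-04]), 'contact_force': array([-0.10682048, -1.03277078, -0.49463697]), 'wrist_torque': array([-0.01626218,  0.01451206,  0.03090095]), 'grasp_force': 0.0, 'gripper_width': 0.08667778644940079}
scene {'fov_y': 56.415320873299464, 'cx': 313.63050020892075, 'cy': 200.42784478099344, 'R': array([[ 0.07048686,  0.99738366,  0.01604494],
       [ 0.69282515, -0.03737832, -0.72013622],
       [-0.71765237,  0.06187648, -0.69364716]]), 't': array([-0.05540648, -0.33385426,  1.18147194])} 0.99580859375
top {'fov_y': 48.41309848670358, 'cx': 330.2672319330592, 'cy': 203.92714545821406, 'R': array([[-4.59081891e-04, -9.99920299e-01, -1.26168523e-02],
       [-9.87412177e-01,  2.44884436e-03, -1.58149282e-01],
       [ 1.58167574e-01,  1.23854301e-02, -9.87334604e-01]]), 't': array([7.69512622e-05, 5.12109441e-01, 9.49439165e-01])} 0.99608203125
wrist {'fov_y': 61.34800958306447, 'cx': 319.86333630427697, 'cy': 198.47982133466277, 'mount': array([[-1.13557466e-05, -9.61308782e-01, -2.75473094e-01,
         7.62928513e-02],
       [ 9.99999996e-01,  1.34162149e-05, -8.80408009e-05,
         6.27163828e-04],
       [ 8.83302014e-05, -2.75473093e-01,  9.61308778e-01,
        -1.53290308e-01],
       [ 0.00000000e+00,  0.00000000e+00,  0.00000000e+00,
         1.00000000e+00]])} 0.99627734375
```

View pics/top0.png

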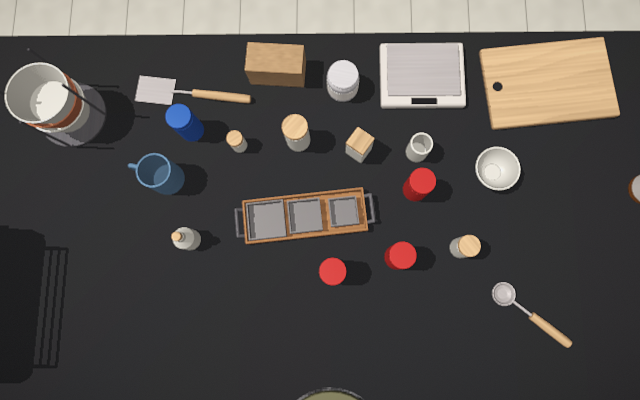

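View pics/scene0.png

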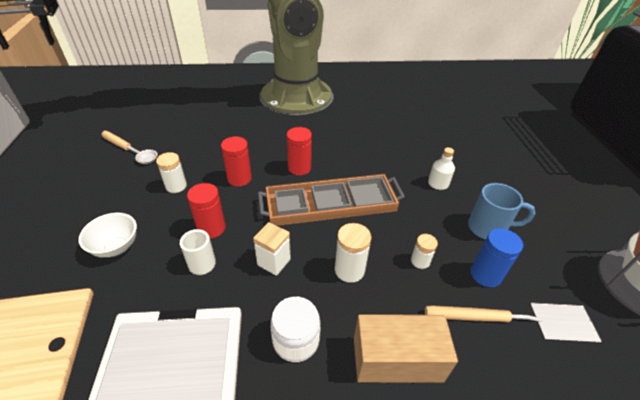

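The top view shows the lidded jars at (236,140), (295,130), (467,246). The non-targets are the square jar at (359,143), the necked bottle at (184,238), the pot at (420,147), the red cans at (420,184), (402,256) and (333,271), the blue can at (182,122), and the white lidded jar at (342,80). The caddy sits at about (306,215), with the large cup left, the medium in the middle and the small right.

In the scene view the three jars are at (423,250), (352,250) and (172,172). I'll measure these and check with a crop.

```bash
cat > m.py <<'E'
from h import *
def lidtop(n,im,d,uv,w=34):
    hsv=cv2.cvtColor(im,cv2.COLOR_RGB2HSV)
    m=cv2.inRange(hsv,(8,50,90),(30,255,255)); b=np.zeros_like(m)
    b[max(0,uv[1]-w):uv[1]+w,max(0,uv[0]-w):uv[0]+w]=255; m&=b
    k,l,s,c=cv2.connectedComponentsWithStats(m); 
    j=min([i for i in range(1,k) if s[i,4]>25],key=lambda i:np.hypot(*(c[i]-uv)))
    v,u=np.where(l==j); P=bydepth(n,np.c_[u,v],d[v,u])
    zt=np.percentile(P[:,2],90); T=P[abs(P[:,2]-zt)<.005]
    q=np.c_[u,v][abs(P[:,2]-zt)<.005]
    (cx,cy),ax,_=cv2.fitEllipse(cv2.convexHull(q.astype(np.int32)))
    return zt,T[:,:2].mean(0),np.ptp(T[:,:2],axis=0),(cx,cy)
def tri(uvt,uvs):
    o1,d1=ray("top",uvt);o2,d2=ray("scene",uvs);d1=d1[0];d2=d2[0]
    A=np.c_[d1,-d2]; t=np.linalg.lstsq(A,o2-o1,rcond=None)[0]
    a=o1+t[0]*d1;b=o2+t[1]*d2; return (a+b)/2,np.linalg.norm(a-b)
E
python3 - <<'E'
from m import *
I={n:(cv2.imread(f"pics/{n}0.png")[:,:,::-1].copy(),np.load(f"{n}0.npy")) for n in("top","scene")}
for k,ut,us in (("S",(236,137),(426,243)),("L",(294,127),(353,237)),("M",(469,245),(169,160)),("sq",(360,138),(273,237)),("neck",(178,237),(449,153))):
    a=lidtop("top",*I["top"],ut);b=lidtop("scene",*I["scene"],us)
    t=tri(a[3],b[3])
    print(k,"top z,xy,ext",np.round(a[0],3),np.round(a[1],4),np.round(a[2],3),"scene",np.round(b[0],3),np.round(b[1],4),np.round(b[2],3),"tri",np.round(t[0],4),round(t[1],4))
# caddy & cups
for n,box in (("top",(225,180,385,250)),("scene",(250,165,410,230))):
    im,d=I[n]; hsv=cv2.cvtColor(im,cv2.COLOR_RGB2HSV); x0,y0,x1,y1=box
    b=np.zeros(d.shape,np.uint8); b[y0:y1,x0:x1]=255
    w=cv2.inRange(hsv,(5,90,70),(25,255,255))&b
    v,u=np.where(w>0);P=bydepth(n,np.c_[u,v],d[v,u]);T=P[P[:,2]>.019]
    print(n,"wood n",len(T),"z",np.percentile(P[:,2],[5,50,90]).round(4),cv2.minAreaRect(T[:,:2].astype(np.float32)))
    g=cv2.inRange(hsv,(0,0,60),(180,70,200))&b
    k,l,s,c=cv2.connectedComponentsWithStats(g)
    for i in range(1,k):
        if s[i,4]>150:
            v,u=np.where(l==i);P=bydepth(n,np.c_[u,v],d[v,u]); print(s[i],c[i].round(1),np.percentile(P[:,2],[10,50,95]).round(4),[np.round(e,4) for e in cv2.minAreaRect(P[:,:2].astype(np.float32))])
# heights of everything over 4 mm between, obstacles
im=I["top"][0]; c=lambda x,y,n="top":cv2.resize(I[n][0][y-30:y+30,x-30:x+30],(260,260),interpolation=cv2.INTER_CUBIC)
cv2.imwrite("pics/crop.png",np.vstack([np.hstack([c(236,137),c(295,130),c(467,246)]),np.hstack([c(426,250,"scene"),c(353,250,"scene"),c(172,172,"scene")])])[:,:,::-1])
E
```

```text
S top z,xy,ext 0.062 [0.6611 0.2142] [0.034 0.034] scene 0.061 [0.6642 0.213 ] [0.036 0.036] tri [0.662  0.2147 0.0568] 0.0006
L top z,xy,ext 0.102 [0.6728 0.0756] [0.055 0.054] scene 0.101 [0.677  0.0744] [0.056 0.055] tri [0.6741 0.0755 0.0965] 0.0008
M top z,xy,ext 0.082 [ 0.4181 -0.2927] [0.042 0.045] scene 0.081 [ 0.4217 -0.2928] [0.045 0.046] tri [ 0.4183 -0.294   0.077 ] 0.0006
sq top z,xy,ext 0.082 [ 0.6474 -0.0661] [0.06  0.059] scene 0.081 [ 0.6514 -0.0668] [0.06  0.061] tri [ 0.6488 -0.0667  0.077 ] 0.0014
neck top z,xy,ext 0.098 [0.4372 0.3202] [0.019 0.019] scene 0.097 [0.4413 0.3195] [0.019 0.018] tri [0.4377 0.3215 0.0928] 0.0004
top wood n 682 z [0.0011 0.0065 0.0252] ((0.4446655511856079, 0.05345921963453293), (0.19177007675170898, 0.27723947167396545), 6.264117240905762)
[ 287  197   36   37 1107] [304.3 215.3] [0.0052 0.0081 0.0253] [array([0.4378, 0.0473]), array([0.1868, 0.0818]), np.float64(12.5615)]
[328 196  31  31 816] [343.1 210.9] [0.0053 0.008  0.0257] [array([ 0.4453, -0.0353]), array([0.1738, 0.064 ]), np.float64(6.2247)]
[ 245  199   42   42 1449] [265.5 219.5] [0.0051 0.0081 0.025 ] [array([0.4549, 0.0833]), array([0.2526, 0.1129]), np.float64(68.1752)]
[234 208  11  30 154] [237.3 222.6] [0.0003 0.0263 0.0306] [array([0.4124, 0.12  ]), array([0.2831, 0.0592]), np.float64(54.9919)]
scene wood n 957 z [0.0002 0.0147 0.0249] ((0.7549757957458496, 0.07946820557117462), (0.6287647485733032, 0.29699063301086426), 6.183967590332031)
[ 312  177   82   34 1919] [351.2 193.5] [0.0065 0.0086 0.0249] [array([0.7613, 0.0845]), array([0.1782, 0.6597]), np.float64(85.4735)]
[275 188  33  27 727] [290.7 201.3] [0.0067 0.0103 0.0248] [array([ 0.7739, -0.0148]), array([0.6156, 0.0657]), np.float64(3.2174)]
```

View pics/crop.png

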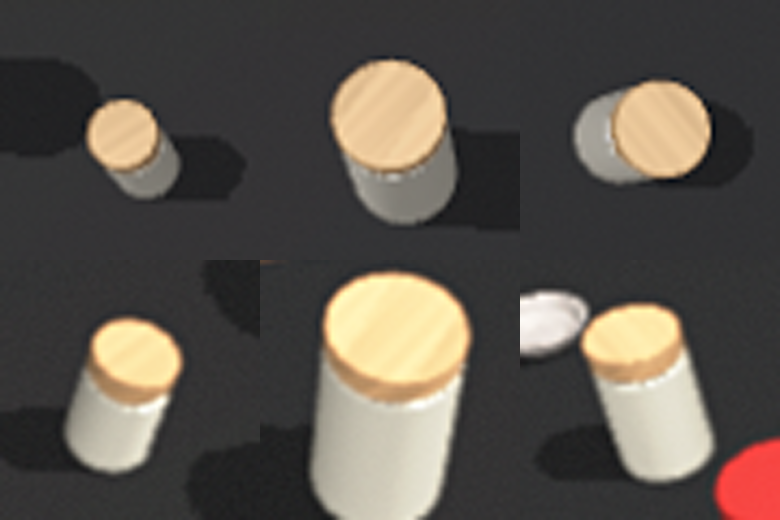

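The crop confirms all three targets: round, straight-sided white jars with flat bamboo lids. Measured diameters are about 36, 56 and 46 mm. Triangulated lid heights of 57, 97 and 77 mm are within 4 mm of the given 60, 100 and 80. The square jar has corners and the bottle has a neck, so neither fits. Next are the caddy and its cups.

```bash
python3 - <<'E'
from m import *
I={n:(cv2.imread(f"pics/{n}0.png")[:,:,::-1].copy(),np.load(f"{n}0.npy")) for n in("top","scene")}
def grey(n,box,z=.024):
    im,d=I[n]; hsv=cv2.cvtColor(im,cv2.COLOR_RGB2HSV); x0,y0,x1,y1=box
    b=np.zeros(d.shape,np.uint8); b[y0:y1,x0:x1]=255
    g=cv2.inRange(hsv,(0,0,60),(180,70,200))&b
    g=cv2.morphologyEx(g,cv2.MORPH_OPEN,np.ones((3,3)))
    k,l,s,c=cv2.connectedComponentsWithStats(g); out=[]
    for i in range(1,k):
        if s[i,4]<300: continue
        v,u=np.where(l==i); R=cv2.minAreaRect((onz(n,np.c_[u,v],z)[:,:2]*1000).astype(np.float32))
        print(n,s[i],np.round(R[0],1),np.round(R[1],1),round(R[2],1))
    h=cv2.inRange(hsv,(5,90,70),(25,255,255))&b
    v,u=np.where(cv2.morphologyEx(h,cv2.MORPH_OPEN,np.ones((2,2)))>0)
    R=cv2.minAreaRect((onz(n,np.c_[u,v],z)[:,:2]*1000).astype(np.float32)); print(n,"wood",R)
    # depth floor/rim
for z in (.02,.024,.028): print(z);grey("top",(241,186,372,246),z);grey("scene",(266,175,397,223),z)
E
```

```text
0.02
top [328 196  31  31 816] [499.6 -29.5] [65.7 64.1] 6.3
top [ 246  199   41   42 1429] [480.6 146.5] [86.4 87. ] 6.3
top [ 287  198   36   36 1106] [490.1  58.5] [76.5 75.1] 6.3
top wood ((487.9395751953125, 56.485877990722656), (101.7627944946289, 279.23284912109375), 6.287574768066406)
scene [ 312  177   82   34 1915] [482.9 104. ] [ 85.4 171.7] 6.2
scene [275 188  33  27 726] [502.1 -30. ] [75.6 64.5] 5.9
scene wood ((500.0343933105469, 61.34784698486328), (124.33305358886719, 281.9331359863281), 6.001662731170654)
0.024
top [328 196  31  31 816] [499.  -29.4] [65.5 63.9] 6.3
top [ 246  199   41   42 1429] [480.1 145.9] [86.  86.6] 6.3
top [ 287  198   36   36 1106] [489.5  58.2] [76.2 74.7] 6.3
top wood ((487.408935546875, 56.20774841308594), (101.35511779785156, 278.1141052246094), 6.28757381439209)
scene [ 312  177   82   34 1915] [487.2 103.1] [ 84.8 170.4] 6.2
scene [275 188  33  27 726] [506.3 -30. ] [75.1 64. ] 5.9
scene wood ((504.1990966796875, 60.69306182861328), (123.4449234008789, 279.9193115234375), 6.001663684844971)
0.028
top [328 196  31  31 816] [498.4 -29.4] [65.2 63.6] 6.3
top [ 246  199   41   42 1429] [479.6 145.2] [85.7 86.3] 6.3
top [ 287  198   36   36 1106] [489.   57.9] [75.9 74.4] 6.3
top wood ((486.8782653808594, 55.92961883544922), (100.9474105834961, 276.9953918457031), 6.2875823974609375)
scene [ 312  177   82   34 1915] [491.5 102.1] [ 84.2 169.2] 6.2
scene [275 188  33  27 726] [510.4 -30. ] [74.5 63.6] 5.9
scene wood ((508.3638610839844, 60.03825378417969), (122.55683135986328, 277.905517578125), 6.001664161682129)
```

Request:
{"name": "jog_arm", "arguments": {
  "commands": [
    [1, 0.3, -0.1, -0.2, 0, 0, -0.2],
    [1, 0.5, -0.3, -0.3, 0, 0, -0.45],
    [1, 0.7, -0.5, -0.3, 0, 0, -0.7],
    [1, 0.9, -0.7, -0.3, 0, 0, -0.9],
    [1, 1, -0.9, -0.3, 0, 0, -1]
  ]
}}

```text
t: 0.78
eef_pos: [0.3056, -0.408, 0.2904]
ee_rot: [0.871, 0.491, 0.0, -0.0]
contact_force: [-0.3, 0.1, 0.4]
gripper_width: 0.0871
grasp_force: 0.0
```

The measured cup outlines are about 65, 76 and 86 mm against the given 64, 74 and 84. Rim height is about 24 mm and the row is turned 6.2°.

```bash
cat > go.py <<'E'
import sys
from h import *
# usage: go.py x y z [yaw of tool x, deg]: shift in tool axes (/0.2 m) and turn (/45deg) from the present pose
s=r.read_state(); R=Ro.from_quat(s["ee_rot"]).as_matrix(); a=[float(v) for v in sys.argv[1:]]
x,y,z=a[:3]; yaw=np.radians(a[3] if len(a)>3 else 96.2)
c,q=np.cos(yaw),np.sin(yaw); T=np.array([[c,q,0],[q,-c,0],[0,0,-1]])
print("shift",(R.T@(np.array([x,y,z])-s["eef_pos"])/.2).round(3),"turn",(Ro.from_matrix(R.T@T).as_rotvec()/np.radians(45)).round(3),"t",round(s["t"],2),s["eef_pos"].round(4),"F",s["contact_force"].round(1),"w",round(s["gripper_width"],4),round(s["grasp_force"],1))
E
python3 go.py .663 .214 .2
```

```text
shift [ 3.586 -0.082  0.454] turn [ 0.001 -0.001 -0.831] t 0.78 [ 0.3056 -0.408   0.2904] F [-0.3  0.1  0.4] w 0.0871 0.0
```

Request:
{"name": "jog_arm", "arguments": {
  "commands": [
    [1, 0.3, 0, 0, 0, 0, 0],
    [1, 0.6, 0, 0, 0, 0, 0],
    [1, 0.9, 0, 0, 0, 0, 0],
    [1, 1, 0, 0, 0, 0, 0],
    [1, 1, 0, 0, 0, 0, 0]
  ]
}}

```text
t: 1.4
eef_pos: [0.4089, -0.239, 0.2905]
ee_rot: [0.872, 0.49, -0.0, 0.0]
contact_force: [-0.6, 0.4, 0.4]
gripper_width: 0.0869
grasp_force: 0.0
```

Request:
{"name": "jog_arm", "arguments": {
  "commands": [
    [1, 0.3, 0, 0, 0, 0, 0],
    [1, 0.6, 0, 0, 0, 0, 0],
    [1, 0.9, 0, 0, 0, 0, 0],
    [1, 1, 0, 0, 0, 0, 0],
    [1, 1, 0, 0, 0, 0, 0]
  ]
}}

```text
t: 2.02
eef_pos: [0.5131, -0.0705, 0.2901]
ee_rot: [0.873, 0.488, -0.0, -0.0]
contact_force: [0.1, 0.0, 0.4]
gripper_width: 0.0869
grasp_force: 0.0
```

Request:
{"name": "jog_arm", "arguments": {
  "commands": [
    [1, 0.3, 0, 0, 0, 0, -0.2],
    [1, 0.6, 0, 0, 0, 0, -0.4],
    [1, 0.9, 0, 0.2, 0, 0, -0.6],
    [1, 1, 0, 0.4, 0, 0, -0.83],
    [1, 1, 0, 0.4, 0, 0, -0.83]
  ]
}}

```text
t: 2.65
eef_pos: [0.6159, 0.0982, 0.2054]
ee_rot: [0.671, 0.742, -0.003, -0.003]
contact_force: [-0.5, -0.9, 0.2]
gripper_width: 0.0874
grasp_force: 0.0
```

```bash
python3 go.py .663 .214 .2; cat > w.py <<'E'
import sys
from m import *
# wrist look: bamboo components, top pts by depth
s=r.read_state(); im,d=vision.snapshot("wrist"); cv2.imwrite(f"pics/{sys.argv[1]}.png",im[:,:,::-1])
hsv=cv2.cvtColor(im,cv2.COLOR_RGB2HSV); m=cv2.inRange(hsv,(8,50,90),(30,255,255))
k,l,st,c=cv2.connectedComponentsWithStats(m)
for i in range(1,k):
    if st[i,4]<400: continue
    v,u=np.where(l==i); P=bydepth("wrist",np.c_[u,v],d[v,u],s); zt=np.percentile(P[:,2],80); k2=abs(P[:,2]-zt)<.004
    q=np.c_[u,v][k2]; (cc,rad)=cv2.minEnclosingCircle(onz("wrist",q,zt,s)[:,:2].astype(np.float32))
    print(st[i],c[i].round(0),"z",zt.round(4),"xy",P[k2][:,:2].mean(0).round(4),"circ",np.round(cc,4),round(rad,4))
E
python3 w.py w1
```

```text
shift [0.552 0.293 0.025] turn [-0.011 -0.    -0.01 ] t 2.65 [0.6159 0.0982 0.2054] F [-0.5 -0.9  0.2] w 0.0874 0.0
[ 480    0   58  103 2595] [508.  50.] z 0.0185 xy [0.778  0.2373] circ [0.7783 0.2353] 0.0455
[ 367   32   62   62 2459] [397.  61.] z 0.0594 xy [0.662  0.2145] circ [0.6621 0.2143] 0.018
[ 130   62  126  210 6659] [198. 166.] z 0.0231 xy [0.4812 0.1137] circ [0.4887 0.0887] 0.1177
[  489    97   151   163 18289] [570. 174.] z 0.0744 xy [0.8428 0.1336] circ [0.8359 0.1298] 0.0672
[ 324  168  130  106 9466] [390. 230.] z 0.0996 xy [0.672  0.0776] circ [0.6738 0.0764] 0.0281
[ 117  258   35   59 1018] [131. 287.] z 0.2869 xy [0.5672 0.1229] circ [0.5682 0.1187] 0.0023
[ 489  258   34   59 1027] [509. 287.] z 0.2862 xy [0.6619 0.1326] circ [0.6616 0.1287] 0.0024
[214 303  44  17 594] [237. 311.] z 0.0229 xy [ 0.5363 -0.0712] circ [ 0.5318 -0.0663] 0.0253
[ 291  321  349   28 6075] [471. 339.] z 0.2957 xy [0.6467 0.1248] circ [0.6465 0.1263] 0.038
```

Request:
{"name": "jog_arm", "arguments": {
  "commands": [
    [1, 0.3, 0.15, 0.03, -0.01, 0, -0.01],
    [1, 0.553, 0.288, 0.03, -0.01, 0, -0.01],
    [1, 0.553, 0.288, 0.1, -0.01, 0, -0.01],
    [1, 0.553, 0.288, 0.3, -0.01, 0, -0.01],
    [1, 0.553, 0.288, 0.4, -0.01, 0, -0.01]
  ]
}}

```text
t: 3.32
eef_pos: [0.6647, 0.2114, 0.1296]
ee_rot: [0.67, 0.743, 0.001, 0.004]
contact_force: [-0.3, -0.1, -0.7]
gripper_width: 0.0867
grasp_force: 0.0
```

```bash
python3 go.py .662 .2143 .037; python3 w.py w2|grep -v "z 0.2"
```

```text
shift [ 0.018 -0.015  0.463] turn [ 0.009  0.005 -0.007] t 3.33 [0.6647 0.2114 0.1296] F [-0.3 -0.1 -0.7] w 0.0867 0.0
[  407    59   154   259 14185] [482. 183.] z 0.0128 xy [0.7868 0.247 ] circ [0.8058 0.2447] 0.0882
[ 262  153  121  112 7380] [322. 211.] z -0.0002 xy [0.6709 0.1927] circ [0.6699 0.1932] 0.0537
```

View pics/w2.png

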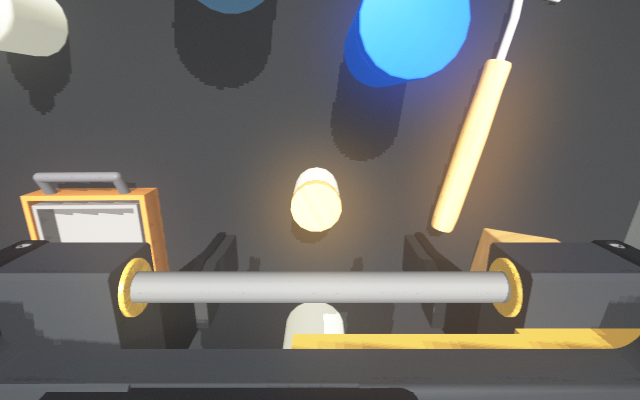

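The wrist view shows the small jar's lid at (316,207), on the grasp axis, with the fingers clear on both sides. The spatula handle at (445,220) is low and out of the way.

```bash
python3 go.py .662 .2143 .037
```

```text
shift [ 0.018 -0.008  0.45 ] turn [ 0.005  0.005 -0.006] t 3.38 [0.6635 0.2112 0.127 ] F [-0.9 -1.4 -1.8] w 0.0874 0.0
```

Request:
{"name": "jog_arm", "arguments": {
  "commands": [
    [1, 0.016, -0.006, 0.15, 0, 0, 0],
    [1, 0.016, -0.006, 0.3, 0, 0, 0],
    [1, 0.016, -0.006, 0.4, 0, 0, 0],
    [1, 0.016, -0.006, 0.44, 0, 0, 0],
    [1, 0.016, -0.006, 0.44, 0, 0, 0]
  ]
}}

```text
t: 4.0
eef_pos: [0.6636, 0.2187, 0.0429]
ee_rot: [0.668, 0.744, 0.003, 0.003]
contact_force: [0.3, 0.9, 0.7]
gripper_width: 0.0869
grasp_force: 0.0
```

Request:
{"name": "jog_arm", "arguments": {
  "commands": [
    [-1, 0, 0, 0, 0, 0, 0],
    [-1, 0, 0, 0, 0, 0, 0],
    [-1, 0, 0, 0, 0, 0, 0],
    [-1, 0, 0, 0, 0, 0, 0],
    [-1, 0, 0, 0, 0, 0, 0]
  ]
}}

```text
t: 4.62
eef_pos: [0.6632, 0.219, 0.0425]
ee_rot: [0.668, 0.744, 0.003, 0.003]
contact_force: [-0.2, -0.6, 0.9]
gripper_width: 0.0448
grasp_force: 0.0
```

```bash
python3 go.py .662 .2143 .037
```

```text
shift [-0.023 -0.009  0.028] turn [ 0.01  0.   -0.  ] t 4.62 [0.6632 0.219  0.0425] F [-0.2 -0.6  0.9] w 0.0448 0.0
```

Request:
{"name": "jog_arm", "arguments": {
  "commands": [
    [0.2, -0.023, -0.006, 0.028, 0.01, 0, 0],
    [-1, -0.023, -0.006, 0.028, 0.01, 0, 0],
    [-1, -0.023, -0.006, 0.028, 0.01, 0, 0],
    [-1, -0.023, -0.006, 0.028, 0.01, 0, 0],
    [-1, -0.023, -0.006, 0.028, 0.01, 0, 0]
  ]
}}

```text
t: 5.25
eef_pos: [0.6625, 0.2144, 0.0368]
ee_rot: [0.668, 0.744, -0.0, -0.0]
contact_force: [-0.1, -0.4, -1.5]
gripper_width: 0.0352
grasp_force: 30.0
```

```bash
python3 go.py .662 .2143 .037;  python3 go.py .501 -.029 .15
```

```text
shift [-0.    -0.002 -0.001] turn [-0.  0.  0.] t 5.25 [0.6625 0.2144 0.0368] F [-0.1 -0.4 -1.5] w 0.0352 30.0
shift [-1.123 -0.934 -0.566] turn [-0.  0.  0.] t 5.25 [0.6625 0.2144 0.0368] F [-0.1 -0.4 -1.5] w 0.0352 30.0
```

Request:
{"name": "jog_arm", "arguments": {
  "commands": [
    [-1, 0, 0, -0.1, 0, 0, 0],
    [-1, 0, 0, -0.35, 0, 0, 0],
    [-1, -0.1, -0.1, -0.55, 0, 0, 0],
    [-1, -0.3, -0.3, -0.56, 0, 0, 0],
    [-1, -0.5, -0.5, -0.56, 0, 0, 0]
  ]
}}

```text
t: 5.88
eef_pos: [0.5738, 0.1039, 0.151]
ee_rot: [0.667, 0.745, 0.001, 0.001]
contact_force: [0.7, -1.2, -0.7]
gripper_width: 0.0353
grasp_force: 30.0
```

Request:
{"name": "jog_arm", "arguments": {
  "commands": [
    [-1, -0.2, -0.2, 0, 0, 0, 0],
    [-1, -0.4, -0.35, 0, 0, 0, 0],
    [-1, -0.55, -0.42, 0, 0, 0, 0],
    [-1, -0.61, -0.43, 0, 0, 0, 0],
    [-1, -0.61, -0.43, 0, 0, 0, 0]
  ]
}}

```text
t: 6.5
eef_pos: [0.5024, -0.0264, 0.1498]
ee_rot: [0.668, 0.744, 0.0, 0.001]
contact_force: [-0.5, 0.8, 0.1]
gripper_width: 0.0355
grasp_force: 30.0
```

```bash
python3 go.py .501 -.029 .044; python3 - <<'E'
from h import *
a=[vision.snapshot(n)[0] for n in("scene","wrist")]
cv2.imwrite("pics/p1.png",np.hstack([cv2.resize(a[0][100:300,180:480],(450,300)),cv2.resize(a[1],(350,219))[0:219].copy() if 0 else cv2.copyMakeBorder(cv2.resize(a[1],(350,219)),0,81,0,0,0)])[:,:,::-1])
E
```

```text
shift [-0.012 -0.009  0.529] turn [ 0.002  0.001 -0.001] t 6.5 [ 0.5024 -0.0264  0.1498] F [-0.5  0.8  0.1] w 0.0355 30.0
```

View pics/p1.png

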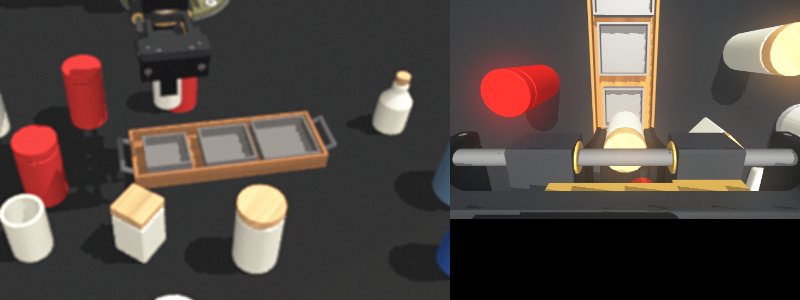

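The wrist view shows the jar (at about (625,135) in the montage) held over the small cup, which is last in the row at (625,105). The scene view shows the jar hanging above and behind the caddy. I'll lower it.

Request:
{"name": "jog_arm", "arguments": {
  "commands": [
    [-1, -0.012, -0.009, 0.15, 0, 0, 0],
    [-1, -0.012, -0.009, 0.3, 0, 0, 0],
    [-1, -0.012, -0.009, 0.4, 0, 0, 0],
    [-1, -0.012, -0.009, 0.45, 0, 0, 0],
    [-1, -0.012, -0.009, 0.48, 0, 0, 0]
  ]
}}

```text
t: 7.22
eef_pos: [0.5005, -0.0284, 0.0528]
ee_rot: [0.668, 0.745, 0.0, -0.0]
contact_force: [0.2, -0.2, -0.4]
gripper_width: 0.0351
grasp_force: 30.0
```

```bash
python3 go.py .5 -.029 .0445; python3 - <<'E'
from h import *
a=[vision.snapshot(n)[0] for n in("scene","wrist")]
cv2.imwrite("pics/p2.png",np.hstack([cv2.resize(a[0][130:250,230:410],(450,300)),cv2.copyMakeBorder(cv2.resize(a[1],(350,219)),0,81,0,0,0)])[:,:,::-1])
E
```

```text
shift [-0.003 -0.003  0.042] turn [ 0.    -0.     0.001] t 7.22 [ 0.5005 -0.0284  0.0528] F [ 0.2 -0.2 -0.4] w 0.0351 30.0
```

View pics/p2.png

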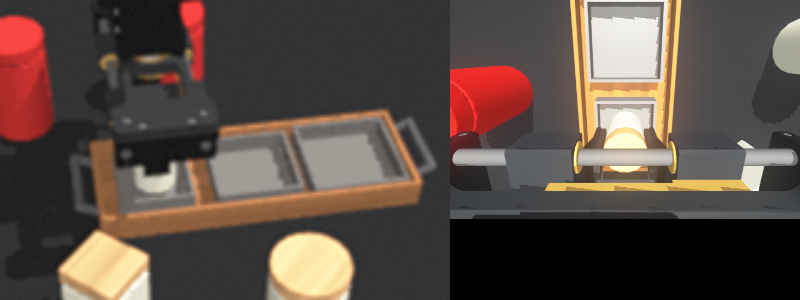

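Request:
{"name": "jog_arm", "arguments": {
  "commands": [
    [-1, 0, 0, 0.015, 0, 0, 0],
    [-1, 0, 0, 0.025, 0, 0, 0],
    [-1, 0, 0, 0.034, 0, 0, 0],
    [-1, 0, 0, 0.04, 0, 0, 0],
    [-1, 0, 0, 0.04, 0, 0, 0]
  ]
}}

```text
t: 7.95
eef_pos: [0.5, -0.029, 0.0449]
ee_rot: [0.668, 0.744, -0.0, -0.0]
contact_force: [-0.4, 0.9, -0.0]
gripper_width: 0.0353
grasp_force: 30.0
```

```bash
python3 go.py .5 -.029 .0445
```

```text
shift [ 0.    -0.     0.002] turn [-0.  0. -0.] t 7.95 [ 0.5    -0.029   0.0449] F [-0.4  0.9 -0. ] w 0.0353 30.0
```

Request:
{"name": "jog_arm", "arguments": {
  "commands": [
    [-1, 0, 0, 0.003, 0, 0, 0],
    [-1, 0, 0, 0.006, 0, 0, 0],
    [-1, 0, 0, 0.008, 0, 0, 0],
    [-1, 0, 0, 0.01, 0, 0, 0],
    [-1, 0, 0, 0.01, 0, 0, 0]
  ]
}}

```text
t: 8.57
eef_pos: [0.5002, -0.029, 0.0436]
ee_rot: [0.668, 0.744, -0.0, 0.0]
contact_force: [-2.5, 0.1, 7.3]
gripper_width: 0.0354
grasp_force: 30.0
```

```bash
python3 go.py .5 -.029 .0445
```

```text
shift [ 0.    -0.001 -0.004] turn [-0.     0.001 -0.   ] t 8.57 [ 0.5002 -0.029   0.0436] F [-2.5  0.1  7.3] w 0.0354 30.0
```

Contact reads 7 N upward at the expected height, so the jar is on the cup floor. I'll release it and rise.

Request:
{"name": "jog_arm", "arguments": {
  "commands": [
    [0.1, 0, 0, 0, 0, 0, 0],
    [0.3, 0, 0, 0, 0, 0, 0],
    [0.3, 0, 0, 0, 0, 0, 0],
    [0.3, 0, 0, -0.1, 0, 0, 0],
    [0.3, 0, 0, -0.3, 0, 0, 0]
  ]
}}

```text
t: 9.2
eef_pos: [0.4991, -0.0287, 0.1034]
ee_rot: [0.668, 0.744, -0.0, -0.001]
contact_force: [1.2, -0.5, 0.3]
gripper_width: 0.056
grasp_force: 0.0
```

Request:
{"name": "jog_arm", "arguments": {
  "commands": [
    [0.3, 0, 0, -0.2, 0, 0, 0],
    [0.5, 0, 0, -0.4, 0, 0, 0],
    [1, -0.2, 0.05, -0.5, 0, 0, 0],
    [1, -0.5, 0.1, -0.5, 0, 0, 0],
    [1, -0.8, 0.2, -0.5, 0, 0, 0]
  ]
}}

```text
t: 9.82
eef_pos: [0.5576, -0.185, 0.2055]
ee_rot: [0.668, 0.744, -0.0, 0.002]
contact_force: [0.7, 0.4, 1.3]
gripper_width: 0.0838
grasp_force: 0.0
```

```bash
python3 go.py .42 -.293 .2; python3 - <<'E'
from m import *
a=vision.snapshot("scene")[0]; cv2.imwrite("pics/p3.png",cv2.resize(a[100:260,130:420],(580,320))[:,:,::-1])
E
```

```text
shift [-0.462 -0.743  0.027] turn [0.003 0.004 0.   ] t 9.82 [ 0.5576 -0.185   0.2055] F [0.7 0.4 1.3] w 0.0838 0.0
```

View pics/p3.png

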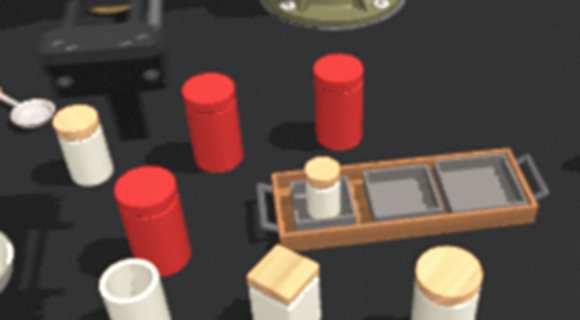

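The small jar stands upright in the small cup at (323,190). The medium jar is next; its lid is at (78,122) in this crop.

Request:
{"name": "jog_arm", "arguments": {
  "commands": [
    [1, -0.2, -0.2, 0, 0, 0, 0],
    [1, -0.3, -0.45, 0, 0, 0, 0],
    [1, -0.4, -0.65, 0.03, 0, 0, 0],
    [1, -0.46, -0.74, 0.03, 0, 0, 0],
    [1, -0.46, -0.74, 0.03, 0, 0, 0]
  ]
}}

```text
t: 10.5
eef_pos: [0.4186, -0.2918, 0.198]
ee_rot: [0.669, 0.743, -0.001, 0.001]
contact_force: [0.3, 0.4, 0.5]
gripper_width: 0.0868
grasp_force: 0.0
```

```bash
python3 go.py .42 -.293 .054; python3 w.py w3|grep -v "z 0.2"
```

```text
shift [-0.006  0.006  0.72 ] turn [ 0.     0.002 -0.005] t 10.5 [ 0.4186 -0.2918  0.198 ] F [0.3 0.4 0.5] w 0.0868 0.0
[ 263  138  120  119 8047] [323. 200.] z -0.0002 xy [ 0.4263 -0.3203] circ [ 0.4243 -0.3192] 0.0672
```

```bash
cat > wd.py <<'E'
import sys
from m import *
# wrist depth: points within 3 mm of lid height near (x,y)
x,y,zl=map(float,sys.argv[1:4]); s=r.read_state(); im,d=vision.snapshot("wrist")
v,u=np.mgrid[0:400,0:640]; P=bydepth("wrist",np.c_[u.ravel(),v.ravel()],d.ravel(),s)
k=(abs(P[:,2]-zl)<.004)&(np.hypot(P[:,0]-x,P[:,1]-y)<.05); T=P[k]
print(len(T),"z",np.median(T[:,2]).round(4),"circ",np.round(cv2.minEnclosingCircle(T[:,:2].astype(np.float32)),4) if 0 else cv2.minEnclosingCircle(T[:,:2].astype(np.float32)),"mean",T[:,:2].mean(0).round(4))
E
python3 wd.py .42 -.293 .08
```

```text
2205 z 0.0791 circ ((0.4187065362930298, -0.29314956068992615), 0.02300790138542652) mean [ 0.4186 -0.2925]
```

Request:
{"name": "jog_arm", "arguments": {
  "commands": [
    [1, -0.006, 0, 0.2, 0, 0, 0],
    [1, -0.006, 0, 0.4, 0, 0, 0],
    [1, -0.006, 0, 0.55, 0, 0, 0],
    [1, -0.006, 0, 0.6, 0, 0, 0],
    [1, -0.006, 0, 0.6, 0, 0, 0]
  ]
}}

```text
t: 11.22
eef_pos: [0.4207, -0.2908, 0.0772]
ee_rot: [0.667, 0.745, 0.0, -0.0]
contact_force: [-0.5, -0.1, -0.6]
gripper_width: 0.0872
grasp_force: 0.0
```

```bash
python3 go.py .4187 -.2931 .05
```

```text
shift [-0.011 -0.011  0.136] turn [ 0.001 -0.001  0.002] t 11.22 [ 0.4207 -0.2908  0.0772] F [-0.5 -0.1 -0.6] w 0.0872 0.0
```

Request:
{"name": "jog_arm", "arguments": {
  "commands": [
    [1, -0.011, -0.01, 0.06, 0, 0, 0],
    [1, -0.011, -0.01, 0.12, 0, 0, 0],
    [1, -0.011, -0.01, 0.136, 0, 0, 0],
    [1, -0.011, -0.01, 0.136, 0, 0, 0],
    [0.4, -0.011, -0.01, 0.136, 0, 0, 0]
  ]
}}

```text
t: 11.85
eef_pos: [0.4182, -0.2943, 0.0501]
ee_rot: [0.668, 0.744, -0.0, 0.0]
contact_force: [0.3, -0.6, 0.3]
gripper_width: 0.0824
grasp_force: 0.0
```

Request:
{"name": "jog_arm", "arguments": {
  "commands": [
    [-1, 0, 0, 0, 0, 0, 0],
    [-1, 0, 0, 0, 0, 0, 0],
    [-1, 0, 0, 0, 0, 0, 0],
    [-1, 0, 0, 0, 0, 0, 0],
    [-1, 0, 0, 0, 0, 0, 0]
  ]
}}

```text
t: 12.48
eef_pos: [0.4181, -0.2941, 0.0498]
ee_rot: [0.668, 0.744, -0.0, 0.0]
contact_force: [0.3, 0.1, 0.1]
gripper_width: 0.0451
grasp_force: 30.0
```

```bash
python3 go.py .4187 -.2931 .05;python3 go.py .490 .058 .2
```

```text
shift [ 0.005  0.003 -0.001] turn [ 0.  0. -0.] t 12.47 [ 0.4181 -0.2941  0.0498] F [0.3 0.1 0.1] w 0.0451 30.0
shift [ 1.711  0.548 -0.751] turn [ 0.  0. -0.] t 12.47 [ 0.4181 -0.2941  0.0498] F [0.3 0.1 0.1] w 0.0451 30.0
```

Request:
{"name": "jog_arm", "arguments": {
  "commands": [
    [-1, 0, 0, -0.1, 0, 0, 0],
    [-1, 0, 0, -0.35, 0, 0, 0],
    [-1, 0.1, 0.05, -0.6, 0, 0, 0],
    [-1, 0.35, 0.2, -0.75, 0, 0, 0],
    [-1, 0.65, 0.3, -0.75, 0, 0, 0]
  ]
}}

```text
t: 13.1
eef_pos: [0.4655, -0.1612, 0.2036]
ee_rot: [0.668, 0.744, 0.001, 0.003]
contact_force: [1.3, 0.3, -1.8]
gripper_width: 0.0452
grasp_force: 30.0
```

Request:
{"name": "jog_arm", "arguments": {
  "commands": [
    [-1, 0.3, 0.1, 0, 0, 0, 0],
    [-1, 0.6, 0.2, 0, 0, 0, 0],
    [-1, 0.85, 0.24, 0, 0, 0, 0],
    [-1, 1, 0.25, 0, 0, 0, 0],
    [-1, 1, 0.25, 0, 0, 0, 0]
  ]
}}

```text
t: 13.72
eef_pos: [0.4906, 0.0461, 0.2007]
ee_rot: [0.665, 0.746, 0.0, 0.0]
contact_force: [0.0, 0.1, -0.1]
gripper_width: 0.0455
grasp_force: 30.0
```

```bash
python3 go.py .490 .057 .066
```

```text
shift [0.055 0.003 0.674] turn [0.001 0.    0.008] t 13.72 [0.4906 0.0461 0.2007] F [ 0.   0.1 -0.1] w 0.0455 30.0
```

Request:
{"name": "jog_arm", "arguments": {
  "commands": [
    [-1, 0.04, 0, 0.1, 0, 0, 0.008],
    [-1, 0.055, 0, 0.3, 0, 0, 0.008],
    [-1, 0.055, 0, 0.5, 0, 0, 0.008],
    [-1, 0.055, 0, 0.62, 0, 0, 0.008],
    [-1, 0.055, 0, 0.65, 0, 0, 0.008]
  ]
}}

```text
t: 14.35
eef_pos: [0.4888, 0.0521, 0.0686]
ee_rot: [0.671, 0.742, -0.001, -0.001]
contact_force: [-0.4, 0.3, -1.6]
gripper_width: 0.0457
grasp_force: 30.0
```

```bash
python3 go.py .490 .057 .057; python3 - <<'E'
from h import *
a=[vision.snapshot(n)[0] for n in("scene","wrist")]
cv2.imwrite("pics/p4.png",np.hstack([cv2.resize(a[0][130:250,230:410],(450,300)),cv2.copyMakeBorder(cv2.resize(a[1],(350,219)),0,81,0,0,0)])[:,:,::-1])
E
```

```text
shift [0.024 0.009 0.058] turn [-0.004  0.    -0.01 ] t 14.35 [0.4888 0.0521 0.0686] F [-0.4  0.3 -1.6] w 0.0457 30.0
```

View pics/p4.png

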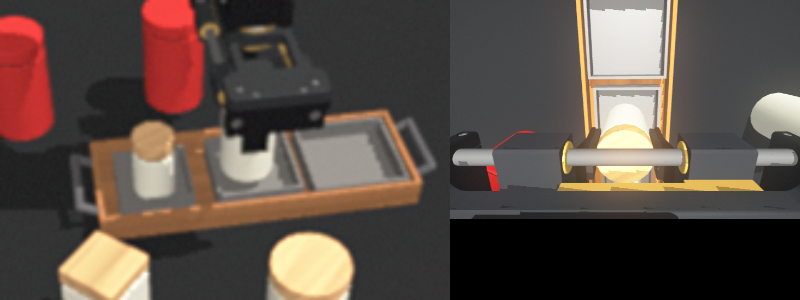

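The medium jar hangs over the medium cup at (250,160), about 5 mm towards the small side. I'll correct that and lower it.

Request:
{"name": "jog_arm", "arguments": {
  "commands": [
    [-1, 0.015, 0.005, 0, 0, 0, 0],
    [-1, 0.025, 0.008, 0.01, 0, 0, 0],
    [-1, 0.025, 0.008, 0.03, 0, 0, 0],
    [-1, 0.025, 0.008, 0.05, 0, 0, 0],
    [-1, 0.025, 0.008, 0.05, 0, 0, 0]
  ]
}}

```text
t: 15.08
eef_pos: [0.4904, 0.0585, 0.0592]
ee_rot: [0.67, 0.742, -0.0, -0.0]
contact_force: [0.2, -0.1, -1.8]
gripper_width: 0.0454
grasp_force: 30.0
```

```bash
python3 go.py .490 .057 .0565
```

```text
shift [-0.007 -0.003  0.013] turn [-0.001 -0.    -0.008] t 15.07 [0.4904 0.0585 0.0592] F [ 0.2 -0.1 -1.8] w 0.0454 30.0
```

Request:
{"name": "jog_arm", "arguments": {
  "commands": [
    [-1, 0, 0, 0.004, 0, 0, 0],
    [-1, 0, 0, 0.008, 0, 0, 0],
    [-1, 0, 0, 0.011, 0, 0, 0],
    [-1, 0, 0, 0.014, 0, 0, 0],
    [-1, 0, 0, 0.015, 0, 0, 0]
  ]
}}

```text
t: 15.7
eef_pos: [0.4909, 0.0586, 0.0568]
ee_rot: [0.67, 0.742, -0.0, 0.0]
contact_force: [-0.3, -0.6, 0.8]
gripper_width: 0.0452
grasp_force: 30.0
```

Request:
{"name": "jog_arm", "arguments": {
  "commands": [
    [-1, 0, 0, 0.002, 0, 0, 0],
    [-1, 0, 0, 0.003, 0, 0, 0],
    [-1, 0, 0, 0.004, 0, 0, 0],
    [-1, 0, 0, 0.004, 0, 0, 0],
    [-1, 0, 0, 0.004, 0, 0, 0]
  ]
}}

```text
t: 16.32
eef_pos: [0.491, 0.0585, 0.0567]
ee_rot: [0.67, 0.742, -0.0, 0.0]
contact_force: [-3.2, -1.2, 7.7]
gripper_width: 0.0453
grasp_force: 30.0
```

Request:
{"name": "jog_arm", "arguments": {
  "commands": [
    [0.2, 0, 0, 0, 0, 0, 0],
    [0.4, 0, 0, 0, 0, 0, 0],
    [0.4, 0, 0, 0, 0, 0, 0],
    [0.4, 0, 0, -0.1, 0, 0, 0],
    [0.4, 0, 0, -0.3, 0, 0, 0]
  ]
}}

```text
t: 16.95
eef_pos: [0.4899, 0.0587, 0.1164]
ee_rot: [0.67, 0.742, -0.001, -0.001]
contact_force: [0.6, -0.9, 0.9]
gripper_width: 0.0608
grasp_force: 0.0
```

Request:
{"name": "jog_arm", "arguments": {
  "commands": [
    [0.4, 0, 0, -0.2, 0, 0, 0],
    [0.6, 0, 0, -0.4, 0, 0, 0],
    [1, 0, 0.2, -0.55, 0, 0, 0],
    [1, 0, 0.5, -0.55, 0, 0, 0],
    [1, 0, 0.8, -0.55, 0, 0, 0]
  ]
}}

```text
t: 17.58
eef_pos: [0.6526, 0.0737, 0.228]
ee_rot: [0.671, 0.741, 0.001, 0.001]
contact_force: [0.3, -0.9, 1.3]
gripper_width: 0.0852
grasp_force: 0.0
```

```bash
python3 go.py .674 .0764 .2; python3 wd.py .674 .0764 .1
```

```text
shift [0.003 0.107 0.14 ] turn [ 0.003  0.001 -0.011] t 17.57 [0.6526 0.0737 0.228 ] F [ 0.3 -0.9  1.3] w 0.0852 0.0
3092 z 0.0991 circ ((0.674497127532959, 0.07554247230291367), 0.027942083775997162) mean [0.6743 0.0764]
```

Request:
{"name": "jog_arm", "arguments": {
  "commands": [
    [1, 0, 0.1, 0, 0, 0, -0.01],
    [1, 0, 0.107, 0.15, 0, 0, -0.01],
    [1, 0, 0.107, 0.35, 0, 0, -0.01],
    [1, 0, 0.107, 0.5, 0, 0, -0.01],
    [1, 0, 0.107, 0.5, 0, 0, -0.01]
  ]
}}

```text
t: 18.25
eef_pos: [0.67, 0.0762, 0.1246]
ee_rot: [0.667, 0.745, -0.001, -0.001]
contact_force: [-0.4, 0.2, -0.4]
gripper_width: 0.0868
grasp_force: 0.0
```

```bash
python3 go.py .6743 .0758 .067
```

```text
shift [-0.004  0.022  0.288] turn [-0.005 -0.     0.002] t 18.25 [0.67   0.0762 0.1246] F [-0.4  0.2 -0.4] w 0.0868 0.0
```

Request:
{"name": "jog_arm", "arguments": {
  "commands": [
    [1, -0.004, 0.02, 0.03, 0, 0, 0],
    [1, -0.004, 0.02, 0.12, 0, 0, 0],
    [1, -0.004, 0.02, 0.22, 0, 0, 0],
    [1, -0.004, 0.02, 0.285, 0, 0, 0],
    [1, -0.004, 0.02, 0.285, 0, 0, 0]
  ]
}}

```text
t: 18.88
eef_pos: [0.6743, 0.0764, 0.067]
ee_rot: [0.667, 0.745, -0.001, -0.001]
contact_force: [-0.1, 0.1, -0.4]
gripper_width: 0.0871
grasp_force: 0.0
```

```bash
python3 go.py .6743 .0758 .067
```

```text
shift [-0.003 -0.    -0.   ] turn [-0.004 -0.     0.002] t 18.88 [0.6743 0.0764 0.067 ] F [-0.1  0.1 -0.4] w 0.0871 0.0
```

Request:
{"name": "jog_arm", "arguments": {
  "commands": [
    [-1, -0.003, 0, 0, -0.004, 0, 0],
    [-1, -0.003, 0, 0, -0.004, 0, 0],
    [-1, -0.003, 0, 0, -0.004, 0, 0],
    [-1, -0.003, 0, 0, -0.004, 0, 0],
    [-1, -0.003, 0, 0, -0.004, 0, 0]
  ]
}}

```text
t: 19.5
eef_pos: [0.6753, 0.076, 0.0691]
ee_rot: [0.667, 0.745, 0.001, 0.001]
contact_force: [-1.3, -0.1, 3.2]
gripper_width: 0.0552
grasp_force: 29.9
```

```bash
python3 go.py .481 .1455 .2
```

```text
shift [ 0.451 -0.926 -0.657] turn [0.003 0.    0.002] t 19.5 [0.6753 0.076  0.0691] F [-1.3 -0.1  3.2] w 0.0552 29.9
```

Request:
{"name": "jog_arm", "arguments": {
  "commands": [
    [-1, 0, 0, -0.1, 0, 0, 0],
    [-1, 0, 0, -0.35, 0, 0, 0],
    [-1, 0.05, -0.1, -0.6, 0, 0, 0],
    [-1, 0.2, -0.3, -0.66, 0, 0, 0],
    [-1, 0.35, -0.55, -0.66, 0, 0, 0]
  ]
}}

```text
t: 20.12
eef_pos: [0.5583, 0.1354, 0.203]
ee_rot: [0.667, 0.745, 0.003, 0.002]
contact_force: [-0.4, 0.8, -0.9]
gripper_width: 0.0556
grasp_force: 29.9
```

Request:
{"name": "jog_arm", "arguments": {
  "commands": [
    [-1, 0.05, -0.15, 0, 0, 0, 0],
    [-1, 0.1, -0.3, 0, 0, 0, 0],
    [-1, 0.1, -0.37, 0, 0, 0, 0],
    [-1, 0.1, -0.37, 0, 0, 0, 0],
    [-1, 0.1, -0.37, 0, 0, 0, 0]
  ]
}}

```text
t: 20.75
eef_pos: [0.4832, 0.1451, 0.2008]
ee_rot: [0.667, 0.745, 0.002, 0.002]
contact_force: [-0.5, -0.1, -2.6]
gripper_width: 0.0555
grasp_force: 29.9
```

```bash
python3 go.py .481 .1455 .095
```

```text
shift [ 0.003 -0.013  0.529] turn [0.006 0.001 0.001] t 20.75 [0.4832 0.1451 0.2008] F [-0.5 -0.1 -2.6] w 0.0555 29.9
```

Request:
{"name": "jog_arm", "arguments": {
  "commands": [
    [-1, 0.003, -0.012, 0.1, 0.006, 0, 0],
    [-1, 0.003, -0.012, 0.25, 0.006, 0, 0],
    [-1, 0.003, -0.012, 0.4, 0.006, 0, 0],
    [-1, 0.003, -0.012, 0.5, 0.006, 0, 0],
    [-1, 0.003, -0.012, 0.52, 0.006, 0, 0]
  ]
}}

```text
t: 21.38
eef_pos: [0.479, 0.1458, 0.0944]
ee_rot: [0.667, 0.745, -0.002, -0.002]
contact_force: [0.0, -0.7, -2.6]
gripper_width: 0.0553
grasp_force: 29.9
```

```bash
python3 go.py .481 .1455 .076; python3 - <<'E'
from h import *
a=[vision.snapshot(n)[0] for n in("scene","wrist")]
cv2.imwrite("pics/p5.png",np.hstack([cv2.resize(a[0][110:230,250:430],(450,300)),cv2.copyMakeBorder(cv2.resize(a[1],(350,219)),0,81,0,0,0)])[:,:,::-1])
E
```

```text
shift [-0.003  0.01   0.092] turn [-0.007 -0.001  0.003] t 21.38 [0.479  0.1458 0.0944] F [ 0.  -0.7 -2.6] w 0.0553 29.9
```

View pics/p5.png

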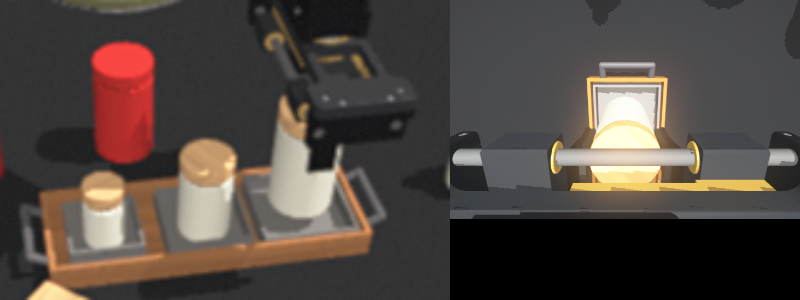

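The small jar (103,212) and medium jar (207,190) are upright in their cups. The large jar (305,165) is lined up over the large cup, so I'll lower it gently.

Request:
{"name": "jog_arm", "arguments": {
  "commands": [
    [-1, -0.002, 0.008, 0.02, -0.006, 0, 0],
    [-1, -0.002, 0.008, 0.04, -0.006, 0, 0],
    [-1, -0.002, 0.008, 0.06, -0.006, 0, 0],
    [-1, -0.002, 0.008, 0.075, -0.006, 0, 0],
    [-1, -0.002, 0.008, 0.08, -0.006, 0, 0]
  ]
}}

```text
t: 22.1
eef_pos: [0.4817, 0.1454, 0.08]
ee_rot: [0.667, 0.745, 0.001, 0.001]
contact_force: [0.3, -0.2, -3.7]
gripper_width: 0.0557
grasp_force: 29.9
```

```bash
python3 go.py .481 .1455 .076
```

```text
shift [ 0.001 -0.003  0.02 ] turn [0.004 0.    0.002] t 22.1 [0.4817 0.1454 0.08  ] F [ 0.3 -0.2 -3.7] w 0.0557 29.9
```

Request:
{"name": "jog_arm", "arguments": {
  "commands": [
    [-1, 0, 0, 0.005, 0, 0, 0],
    [-1, 0, 0, 0.01, 0, 0, 0],
    [-1, 0, 0, 0.015, 0, 0, 0],
    [-1, 0, 0, 0.018, 0, 0, 0],
    [-1, 0, 0, 0.018, 0, 0, 0]
  ]
}}

```text
t: 22.72
eef_pos: [0.4818, 0.1455, 0.0766]
ee_rot: [0.667, 0.745, 0.001, 0.001]
contact_force: [-0.1, 0.8, -2.7]
gripper_width: 0.0552
grasp_force: 29.9
```

Request:
{"name": "jog_arm", "arguments": {
  "commands": [
    [-1, 0, 0, 0.002, 0, 0, 0],
    [-1, 0, 0, 0.004, 0, 0, 0],
    [-1, 0, 0, 0.005, 0, 0, 0],
    [-1, 0, 0, 0.006, 0, 0, 0],
    [-1, 0, 0, 0.006, 0, 0, 0]
  ]
}}

```text
t: 23.35
eef_pos: [0.4819, 0.1456, 0.076]
ee_rot: [0.667, 0.745, 0.001, 0.001]
contact_force: [-2.3, -1.3, 5.6]
gripper_width: 0.0557
grasp_force: 29.9
```

Request:
{"name": "jog_arm", "arguments": {
  "commands": [
    [0.5, 0, 0, 0, 0, 0, 0],
    [0.7, 0, 0, 0, 0, 0, 0],
    [0.7, 0, 0, 0, 0, 0, 0],
    [0.7, 0, 0, -0.1, 0, 0, 0],
    [0.7, 0, 0, -0.25, 0, 0, 0]
  ]
}}

```text
t: 23.98
eef_pos: [0.4812, 0.1457, 0.1265]
ee_rot: [0.667, 0.745, 0.001, 0.001]
contact_force: [0.9, 0.1, 0.7]
gripper_width: 0.0738
grasp_force: 0.0
```

Request:
{"name": "jog_arm", "arguments": {
  "commands": [
    [0.7, 0, 0, -0.2, 0, 0, 0],
    [0.7, 0, 0, -0.4, 0, 0, 0],
    [1, 0.2, 0.1, -0.6, 0, 0, 0],
    [1, 0.5, 0.2, -0.6, 0, 0, 0],
    [1, 0.7, 0.2, -0.6, 0, 0, 0]
  ]
}}

```text
t: 24.6
eef_pos: [0.5066, 0.2915, 0.2472]
ee_rot: [0.667, 0.745, 0.003, 0.0]
contact_force: [0.7, 0.3, -0.1]
gripper_width: 0.0861
grasp_force: 0.0
```

```bash
python3 - <<'E'
from m import *
s=r.read_state(); print(s["t"],s["eef_pos"],s["contact_force"])
im,d=vision.snapshot("top"); sc,ds=vision.snapshot("scene")
v,u=np.mgrid[0:400,0:640]; P=bydepth("top",np.c_[u.ravel(),v.ravel()],d.ravel())
for n,x,y,z in (("S",.5,-.029,.067),("M",.49,.058,.087),("L",.481,.146,.107),("sq",.648,-.066,.08)):
    T=P[(abs(P[:,2]-z)<.005)&(np.hypot(P[:,0]-x,P[:,1]-y)<.045)]
    print(n,len(T),np.median(T[:,2]).round(4) if len(T) else 0,T[:,:2].mean(0).round(4) if len(T) else 0)
cv2.imwrite("pics/end.png",np.vstack([cv2.resize(im[100:280,150:500],(583,300)),cv2.resize(sc[90:270,150:500],(583,300))])[:,:,::-1])
E
```

```text
24.6 [0.50655412 0.29147525 0.24719987] [ 0.65922773  0.29926966 -0.05602836]
S 213 0.0674 [ 0.4992 -0.0287]
M 359 0.0874 [0.4901 0.0589]
L 560 0.1073 [0.4802 0.1444]
sq 435 0.08 [ 0.6469 -0.0662]
```

View pics/end.png

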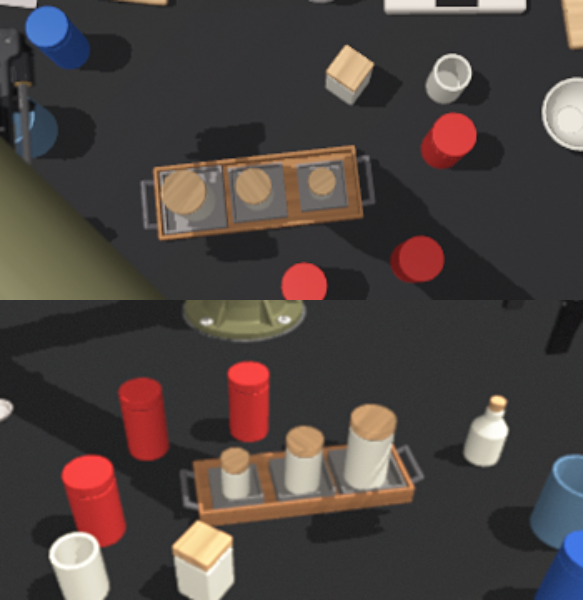

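All three jars stand upright in their own cups: lid tops are at 67, 87 and 107 mm, each within 2 mm of its cup centre. The square jar, bottle and pot are where they were. The arm is clear, so I'm handing in.

Request:
{"name": "jog_arm", "arguments": {
  "commands": [
    [1, 0, 0, 0, 0, 0, 0],
    [1, 0, 0, 0, 0, 0, 0],
    [1, 0, 0, 0, 0, 0, 0],
    [1, 0, 0, 0, 0, 0, 0],
    [1, 0, 0, 0, 0, 0, 0]
  ]
}}

```text
t: 25.32
eef_pos: [0.5058, 0.2885, 0.2456]
ee_rot: [0.668, 0.745, 0.001, 0.001]
contact_force: [0.1, -0.1, 0.9]
gripper_width: 0.0868
grasp_force: 0.0
```

```bash
python3 -c "
from station import r
print(r.close_job())"
```

```text
the job is handed in; nothing more can be done
None
```

The small, medium and large jars each stand upright on the floor of their own cup, nothing else was disturbed, and the job was handed in at about 25 s; no verdict came back.

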